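# Clear jar and bottle, fetch the cast to the vibrator, put them back

### The job

The plaster cast on the wooden stand is needed on the vibrating table, but the squat jar and the slim bottle hem it in. First stand the jar and the bottle aside on the black mat; then, while both wait there, take the cast off the stand and lay it flat, teeth up, in the middle of the rimmed tray on top of the vibrating table; last put the jar and the bottle back, each on the very place on the stand where it stood at the start. Keep the jar and the bottle upright and leave the small jar and the bur block undisturbed.

Things in the scene. Friction and masses are not known exactly. Their poses are not given: they have to be found in the camera images.
- squat_jar_mid (a point): Closed round jar, pale body with a red screw lid, on the wooden stand: 52 mm diameter (lid 48 mm), 62 mm tall, 0.12 kg. The point is on its axis half-way up (31 mm above its underside); z is its axis. It starts on the left or right round place of the stand.
- slim_bottle_mid (a point): Closed slim round bottle, brown with a black cap, on the wooden stand: 38 mm diameter (cap 35 mm), 68 mm tall, 0.07 kg. The point is on its axis half-way up (34 mm above its underside); z is its axis. It starts on the other round place of the stand.
- cast_mid (a point): Blue-grey plaster cast of teeth, 56 x 68 x 26 mm (its x, y, z), 0.085 kg; solid base 15 mm high, teeth on top. Point: centre, 13 mm above the underside; z up. Flat heel and round front face along its x. Starts flat between jar and bottle, its x along the stand's y. Grip the base across the 56 mm, heel to front: room only when both are away (gaps 5 and 12 mm). An end stop bars the 68 mm grip.
- stand: Fixed wooden block 100 (its x) by 174 (y) by 20 mm high. Origin: centre of underside. Flat round places, 58 mm, at y = +59.5 and -59.5 mm, the cast's in the middle; behind it, x = 37.5 to 47.5 mm, a stop 56 mm wide, 16 mm above the top. Grip jar and bottle along its x, at mid-height or above: the vibrating table (93 mm high, tray rim 113 mm) may be close behind, from world x = 0.53 m.
- side_mat: Fixed black ribbed rubber mat lying on the worktop, 100 mm (its x) by 110 mm (its y), 10 mm thick: the side area, with room for jar and bottle side by side along y. Origin: centre of its underside. Mat and stand lie side by side at the front of the worktop, either one to the left. A room wall stands left of the work, from world y = 0.34 m on beyond x = 0.44 m: keep the arm clear of it.
- top_tray: Fixed shallow metal tray with a dark floor on top of the vibrating table, outside 116 mm (its x) by 100 mm (its y), rim 8 mm high, wall 3 mm, floor 3 mm thick. Origin: centre of its underside, about 105 mm above the worktop.
- small_jar_mid (a point): Bystander, not to be disturbed: small pale jar with a green lid, 40 mm diameter, 45 mm tall, on the worktop to the left of the vibrating table. The point is on its axis half-way up.
- bur_stand_mid (a point): Bystander, not to be disturbed: small wooden block with upright burs, 34 x 70 x 43 mm, at the front left of the worktop. The point is at its centre, half-way up.
There are look-alikes about, which are no part of the job. Of the things that look like the part that bears slim_bottle_mid, the middle-sized one is meant.

How it is judged:
By the outcome, as a careful person would: the job done as asked, in the order asked, and still so for the second after the job is handed in, with the robot touching nothing.
It also fails if it takes over 128 s, if anything falls off the work surface, if the arm or the gripper's body presses on something with over 40 N, if the wrist force passes 120 N, or if a joint passes its speed limit or range.

### The arm

A 7-joint arm with a two-finger parallel gripper is mounted at the origin on a cart in front of the work surface, level with it; the furniture and walls round the work are solid. World frame = base frame: x ahead of the robot, y to its left, z up, the work surface at z = 0. Lengths are in m, angles in rad, forces in N, time in s.
With the tool pointing down it reaches from about 0.4 to 0.85 m from the base axis. Payload 4.5 kg.
Tool frame: the origin (TCP) lies at the very end of the fingers, on their centre line; the grasp point (between the pads) lies 19 mm behind it; z points along the fingers, y is the line along which they close (so a half turn about z gives the same grasp; the last joint's range is limited). The gripper opens to 85 mm and grips with 20 to 120 N. Pads are 22 mm wide; open, the fingers measure 114 mm over their backs; the gripper's body (76 mm by 85 mm) begins 54 mm behind the grasp point. The pads swing forward as they close: fully open they stand 13 mm farther back than shut.
Start: joints at [-1.238, 0.689, -0.195, 1.565, 0.157, 0.902, -0.215], TCP at [0.184, 0.597, 0.231] pointing down, gripper open.
Joint ranges: [-3.01, 3.01], [-0.46, 2.08], [-1.47, 1.51], [0.13, 2.56], [-1, 4.14], [0.04, 2.09], [-2.66, 2.66]. Speed limits (rad/s): [2.57, 2.57, 3.14, 3.14, 3.14, 3.14, 3.14].

### API

Orientations are given as [roll, pitch, yaw] about the fixed x, y, z axes, in that order (R = Rz(yaw) Ry(pitch) Rx(roll)).
In Python, from rig import manip, viewer, look_for gives the robot as it stands.
- The arm moves only by the tool arm_command, never from a script. Its argument "moves" is a list of rows, each a list of 6 numbers: the shift along the tool's x, y, z in m, then the turn, a rotation vector about the tool's x, y, z in degrees. In form: [[tx, ty, tz, rx, ry, rz], ...]. A call has 1 to 20 rows; each row is the pose to reach, as a shift and turn from the pose commanded when the call began, along the tool's axes at that moment; what a row does not reach only later rows make up. A row lasts 1/8 s, in which the tool goes at most 62.5 mm and 10.7 degrees, less where a joint would pass 70% of its speed; a pose out of reach is approached as far as the arm can. A call with a gripper value outside its range is refused whole. "jaw" is the closure in counts, from 0 (fully open) to 255 (shut), set as the call begins (left out, the last holds). The fingers move at their own pace and stop on an object; the grip force is fixed at half the most. Time passes only in rows, so rows that repeat a pose let the fingers close. It gives the time, the measured TCP pose, the force, the opening and the grip force at its end, in the units of the state.
- manip.get_state(): the state, without advancing time (a new reading comes with each control period).
- viewer.grab_frame(name): name is "scene" or "top" or "wrist"; returns (picture, depth): 400x640x3 uint8, blue, green, red; 400x640 float32, m along the optical axis (not along the pixel's ray), 0 where there is no reading.
- viewer.camera_info(name): a dict with "vfov" (degrees; the focal length in pixels is half the picture's height over the tangent of half this angle, whatever the lens; pixels are square), "cx", "cy" (the principal point, pixels), "rvec" (rotation vector, rad) and "tvec" (3), from world to camera coordinates, as OpenCV has them; the wrist camera has in their place "mount" (4x4, takes a point from camera to tool coordinates, whose origin is the TCP and whose axes are the flange's). Camera axes: x right, y down, z forward; pixel columns grow to the right and rows downward; lengths in m; the calibration is good to about 2 mm. A picture is of the moment at which its call begins: read the wrist's pose just before it. camera_info takes no time and is no camera call.
- manip.finish_job(): hands the job in; it is judged then, once.
Trained networks look in the newest picture that a camera, given by its name, has taken for a name from the list of things; names that differ only in an ending like _2 or _b are one class to them, and where a whole thing is asked for, a point or a joint stands for the part that bears it (a point fixed in the world has none). Each returns a list of dicts, best first, with "confidence" (0 to 1); they miss things now and then, are a little off and sometimes report something else, mostly with a low value. They report only what shows in the picture. A call takes as long as a camera call. They do not tell look-alikes from the thing itself.
- look_for(camera, query): "uv" ([column, row] in pixels, amid what is visible of it).
The state is a dict: "t": time; "joints": joint angles; "dq": joint speeds; "joint_efforts": joint torques, N m; "eef_pos": TCP position; "tool_rot": TCP orientation; "contact_force": force on the tool from outside, world axes, zero at the start; "ft_torque": the same for the moment, N m; "opening": finger opening in m; "gripper_force": force on a finger pad.
Only numpy, scipy, OpenCV 4.12 (cv2) and the standard library are available. Lean on these libraries where they do the work, as an engineer would, in place of code of your own. Each camera call takes 0.05 s, during which the arm holds its last target. There are 200 camera calls.

## Working session

There is one attempt and no reset: what is moved stays moved. The work goes in short steps, Python scripts to look and compute and a tool call to move; the robot and the scene stay as the last step left them, time stands still between calls to the robot, and variables do not carry over. Pictures are saved under pics/ and viewed, at most 14 in all, crops included, and the job is handed in when it is done.

Besides the shell and the picture viewer there is one more tool, called after ">>>" by a JSON object that holds its "name" and its "arguments". arm_command: Moves the arm, as the interface text tells. Its arguments: {"type":"object","properties":{"moves":{"type":"array"},"jaw":{"type":"number"}},"required":["moves"]}

```bash
ls; mkdir -p pics
cat > h.py <<'E'
import numpy as np, cv2
from scipy.spatial.transform import Rotation as R
from rig import manip, viewer, look_for
def K(ci,shape=(400,640)):
    f=shape[0]/2/np.tan(np.radians(ci['vfov'])/2); return f,ci['cx'],ci['cy']
def T_wc(name,st=None):
    ci=viewer.camera_info(name)
    if 'mount' in ci:
        st=st or manip.get_state(); T=np.eye(4); T[:3,:3]=R.from_euler('xyz',st['tool_rot']).as_matrix(); T[:3,3]=st['eef_pos']
        return T@np.array(ci['mount'])
    T=np.eye(4); T[:3,:3]=R.from_rotvec(np.ravel(ci['rvec'])).as_matrix(); T[:3,3]=np.ravel(ci['tvec']); return np.linalg.inv(T)
def cloud(name,depth,T=None):
    f,cx,cy=K(viewer.camera_info(name)); T=T_wc(name) if T is None else T
    v,u=np.mgrid[:400,:640]; P=np.stack([(u-cx)/f*depth,(v-cy)/f*depth,depth],-1)
    W=P@T[:3,:3].T+T[:3,3]; W[depth<=0]=np.nan; return W
def proj(name,p,T=None):
    f,cx,cy=K(viewer.camera_info(name)); T=np.linalg.inv(T_wc(name) if T is None else T)
    q=T[:3,:3]@np.array(p)+T[:3,3]; return np.array([f*q[0]/q[2]+cx,f*q[1]/q[2]+cy])
E
python3 - <<'E'
from h import *
print(manip.get_state())
for n in ('scene','top'):
    im,d=viewer.grab_frame(n); cv2.imwrite(f'pics/{n}0.png',im); np.save(f'{n}0.npy',d); print(n,viewer.camera_info(n)); W=cloud(n,d)
    for q in ['squat_jar_mid','slim_bottle_mid','cast_mid','stand','side_mat','top_tray','small_jar_mid','bur_stand_mid']:
        for r in look_for(n,q)[:4]:
            u,v=np.round(r['uv']).astype(int); print(q,u,v,round(r['confidence'],2),W[v,u].round(3))
E
```

```text
pics
{'t': 0.0, 'joints': array([-1.23821158,  0.69002038, -0.19453575,  1.56636188,  0.15727678,
        0.90250126, -0.21506309]), 'dq': array([-0.00063281, -0.00125042, -0.00111565, -0.00196363,  0.00153182,
        0.00074298, -0.00122502]), 'joint_efforts': array([ 1.35934715e-04, -5.39617217e+01, -1.26682699e+00, -1.58541477e+01,
        9.02948203e-03,  9.41013393e-03,  1.05542523e-05]), 'eef_pos': array([0.1838108 , 0.59666419, 0.23045714]), 'tool_rot': array([-3.13969534e+00,  1.03555061e-04,  2.84293391e+00]), 'contact_force': array([-0.01972455, -0.17296557,  0.14934467]), 'ft_torque': array([ 0.01559001, -0.06350543,  0.01454333]), 'gripper_force': 0.0, 'opening': 0.08528509998917379}
scene {'vfov': 48.78600184170885, 'cx': 314.45589634988244, 'cy': 204.8081919678619, 'rvec': array([ 1.28182301, -2.29266099,  0.94021344]), 'tvec': array([0.38813346, 0.30016784, 0.71941524])}
squat_jar_mid 345 241 0.95 [0.378 0.157 0.084]
slim_bottle_mid 258 238 0.92 [0.482 0.286 0.066]
slim_bottle_mid 292 269 0.73 [0.38  0.269 0.074]
slim_bottle_mid 286 231 0.65 [0.488 0.221 0.041]
slim_b
[... 335 characters left out ...]
 0.022]
bur_stand_mid 345 241 0.36 [0.378 0.157 0.084]
top {'vfov': 53.23292567512545, 'cx': 320.89792410821246, 'cy': 200.53158883444408, 'rvec': array([ 2.20956237, -2.17821428,  0.08128711]), 'tvec': array([0.15590769, 0.51181757, 1.00886148])}
squat_jar_mid 328 243 0.82 [0.404 0.145 0.081]
slim_bottle_mid 280 246 0.59 [0.396 0.259 0.091]
slim_bottle_mid 268 199 0.56 [0.507 0.29  0.089]
slim_bottle_mid 298 206 0.54 [0.493 0.22  0.049]
cast_mid 304 245 0.87 [0.397 0.204 0.038]
stand 296 237 0.96 [0.416 0.225 0.022]
side_mat 366 231 0.95 [0.433 0.046 0.009]
top_tray 348 161 0.66 [0.597 0.102 0.11 ]
small_jar_mid 280 168 0.68 [0.588 0.267 0.046]
bur_stand_mid 242 248 0.57 [0.386 0.361 0.023]
```

Run:
```python
import cv2
a=cv2.imread('pics/scene0.png')[90:370,180:480]; cv2.imwrite('pics/s_c.png',cv2.resize(a,None,fx=2.1,fy=2.1,interpolation=3))
a=cv2.imread('pics/top0.png')[110:310,200:440]; cv2.imwrite('pics/t_c.png',cv2.resize(a,None,fx=3,fy=3,interpolation=3))
```

```text
(no output)
```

View pics/s_c.png

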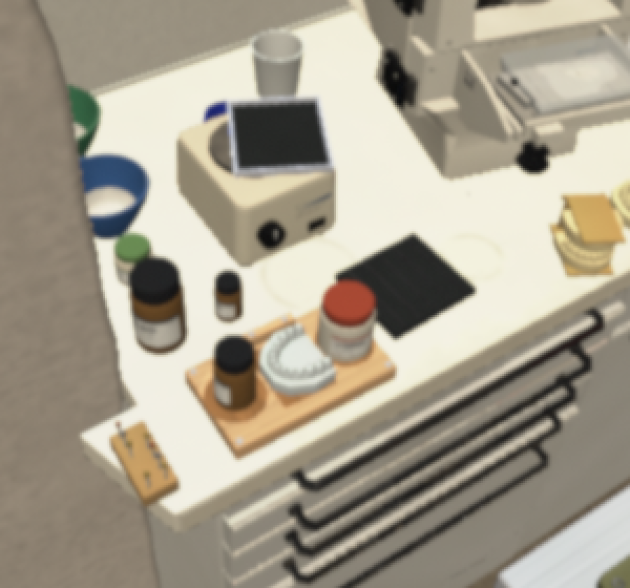

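View pics/t_c.png

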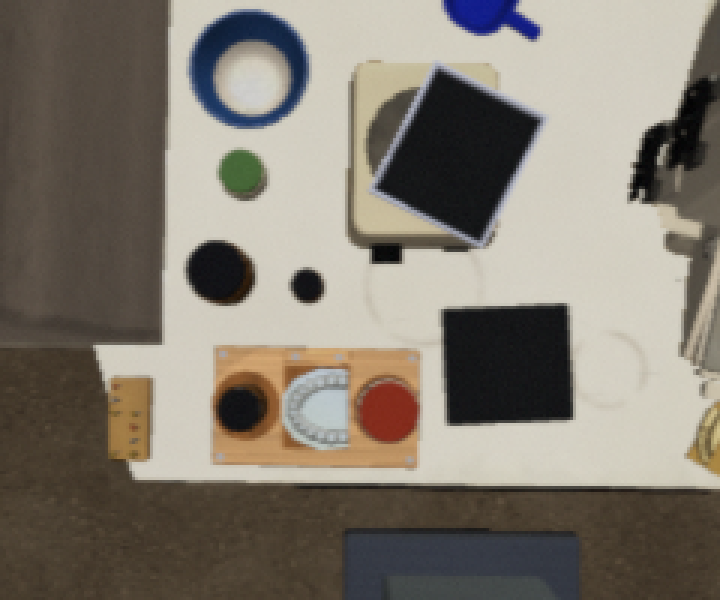

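```bash
cat > fit.py <<'E'
from h import *
def rect(P):
    (c,s,a)=cv2.minAreaRect(P[:,:2].astype(np.float32)*1000); return np.round(c,1),np.round(s,1),round(a,1)
def big(m):
    n,l,s,_=cv2.connectedComponentsWithStats(m.astype(np.uint8)); return l==1+s[1:,4].argmax()
def report(im,W):
    X,Y,Z=W[...,0],W[...,1],W[...,2]; hsv=cv2.cvtColor(im,cv2.COLOR_BGR2HSV); H,S,V=[hsv[...,i].astype(int) for i in range(3)]
    def box(cx,cy,r,z0,z1): return (abs(X-cx)<r)&(abs(Y-cy)<r)&(Z>z0)&(Z<z1)
    for nm,m in dict(jar=box(.40,.147,.045,.072,.095)&((H<8)|(H>172))&(S>120),
        bottle=box(.395,.265,.04,.078,.1), stand=box(.40,.21,.12,.012,.028)&(H<25)&(S>60),
        cast=box(.40,.205,.045,.027,.055)&(S<60), mat=box(.435,.04,.085,.004,.02)&(V<90),
        tray=box(.60,.1,.09,.1,.125), smalljar=box(.585,.27,.03,.035,.06), bur=box(.385,.36,.045,.008,.06)).items():
        if m.sum()<15: print(nm,'few',m.sum()); continue
        P=W[big(m)]; c,s,a=rect(P); print(nm,len(P),'c',c,'size',s,'ang',a,'z',np.percentile(P[:,2],[5,50,95]).round(4),'mean',P[:,:2].mean(0).round(4))
E
python3 - <<'E'
from fit import *
for n in ('top','scene'):
    print(n); report(cv2.imread(f'pics/{n}0.png'),cloud(n,np.load(f'{n}0.npy')))
print(viewer.camera_info('wrist'))
E
```

```text
top
jar 298 c [395.8 143. ] size [45. 43.] ang 0.5 z [0.0799 0.0826 0.0853] mean [0.3952 0.143 ]
bottle 180 c [395.7 261.8] size [33.1 33.6] ang 1.1 z [0.0861 0.0888 0.0919] mean [0.3957 0.2616]
stand 1469 c [395.1 203.2] size [174.2 100. ] ang 89.6 z [0.0176 0.0208 0.0241] mean [0.3939 0.2087]
cast 516 c [393.8 202.8] size [65.  52.6] ang 0.9 z [0.0334 0.0375 0.0453] mean [0.3944 0.2   ]
mat 1591 c [433.1  38.8] size [ 98.4 108.7] ang 3.2 z [0.0078 0.0108 0.0138] mean [0.4329 0.0393]
tray 2344 c [602.7 102.7] size [122.8 116.5] ang 63.6 z [0.1051 0.1088 0.1134] mean [0.5997 0.0978]
smalljar 183 c [590.2 268.6] size [35.1 37.1] ang 2.0 z [0.0382 0.0462 0.0488] mean [0.5904 0.2679]
bur 389 c [382.1 360.5] size [68.3 33.4] ang 0.9 z [0.0147 0.0189 0.041 ] mean [0.3824 0.3598]
scene
jar 415 c [393.5 142.5] size [44.5 46.9] ang 16.4 z [0.0772 0.0824 0.0845] mean [0.3924 0.1442]
bottle 294 c [395.9 261.7] size [32.3 35. ] ang 59.7 z [0.0811 0.0882 0.0904] mean [0.3934 0.2629]
stand 1752 c [394.5 203. ] size [173.5  99.5] ang 89.7 z [0.015  0.0206 0.0231] mean [0.3716 0.2236]
cast 883 c [3
[... 205 characters left out ...]
2] size [122.8 121.1] ang 64.3 z [0.105  0.1088 0.1136] mean [0.5991 0.0982]
smalljar 222 c [591.8 268.3] size [36.  36.7] ang 7.1 z [0.0371 0.0454 0.0475] mean [0.5891 0.2693]
bur 729 c [383.2 360. ] size [71.6 34.5] ang 0.1 z [0.0127 0.0187 0.0405] mean [0.3791 0.3617]
{'vfov': 64.40071933016493, 'cx': 323.4686546618651, 'cy': 204.0111941705927, 'mount': array([[ 5.39705487e-05, -9.46843263e-01, -3.21695247e-01,
         8.25394062e-02],
       [ 9.99999954e-01, -4.48113218e-05,  2.99662010e-04,
        -3.65471949e-04],
       [-2.98148545e-04, -3.21695248e-01,  9.46843217e-01,
        -1.42714904e-01],
       [ 0.00000000e+00,  0.00000000e+00,  0.00000000e+00,
         1.00000000e+00]])}
```

Three brown bottles show in the scene picture: large (258,238), middle (292,269) and small (286,231). The one on the stand at (292,269) is middle-sized and is the one meant. The enlarged crop confirms this, as it sits next to the cast. The jar is at (345,241), the cast at (321,263) with its heel facing the jar, the mat at (374,222), and the tray at (310,155), turned about 27°.

```bash
cat >> h.py <<'E'
def goal(p,yaw_deg,st=None):
    st=st or manip.get_state(); R0=R.from_euler('xyz',st['tool_rot']); R1=R.from_euler('xyz',[180,0,yaw_deg],degrees=True)
    d=R0.inv().apply(np.array(p)-st['eef_pos']); r=(R0.inv()*R1).as_rotvec(degrees=True)
    print('t',round(st['t'],2),'pos',st['eef_pos'].round(4),'yaw',np.degrees(st['tool_rot']).round(2),'op',round(st['opening'],4),'\n GO',(d).round(4),r.round(2))
E
python3 - <<'E'
from fit import *
for n in ('top','scene'):
    im=cv2.imread(f'pics/{n}0.png'); W=cloud(n,np.load(f'{n}0.npy')); hsv=cv2.cvtColor(im,cv2.COLOR_BGR2HSV)
    m=(abs(W[...,0]-.6)<.1)&(abs(W[...,1]-.1)<.1)&(W[...,2]>.1)&(W[...,2]<.125)&(hsv[...,2]<70)
    m=big(cv2.morphologyEx(m.astype(np.uint8),cv2.MORPH_OPEN,np.ones((5,5))))
    print(n,rect(W[m]),np.median(W[m][:,2]))
goal([.395,.143,.16],90)
E
```

```text
top (array([597.7,  91.7]), array([ 89.3, 106.5]), 64.1) 0.10876317680693187
scene (array([600.6,  90.5]), array([ 86.3, 101.7]), 63.4) 0.10876611865379526
t 0.9 pos [0.184  0.5973 0.2313] yaw [180.    -0.   162.88] op 0.0857 
 GO [-0.3354 -0.3721  0.0713] [ 0.   -0.   72.88]
```

>>> {"name": "arm_command", "arguments": {"moves": [[-0.028,-0.031,0,0,0,6],[-0.056,-0.062,0,0,0,12],[-0.084,-0.093,0,0,0,18],[-0.112,-0.124,0,0,0,24],[-0.14,-0.155,0.01,0,0,30],[-0.168,-0.186,0.02,0,0,36],[-0.196,-0.217,0.03,0,0,43],[-0.224,-0.248,0.04,0,0,50],[-0.252,-0.279,0.05,0,0,57],[-0.28,-0.31,0.06,0,0,64],[-0.308,-0.341,0.065,0,0,70],[-0.335,-0.372,0.071,0,0,72.9],[-0.3354,-0.3721,0.0713,0,0,72.9],[-0.3354,-0.3721,0.0713,0,0,72.9]]}}

```text
t: 2.65
eef_pos: [0.3951, 0.1436, 0.1601]
tool_rot: [3.141, -0.001, 1.571]
contact_force: [-0.2, 0.6, 0.7]
opening: 0.0854
gripper_force: 0.0
```

Run:
```python
from fit import *
goal([.395,.143,.034],89.6)
st=manip.get_state(); im,d=viewer.grab_frame('wrist'); cv2.imwrite('pics/w1.png',im); W=cloud('wrist',d,T_wc('wrist',st)); report(im,W)
```

```text
t 2.65 pos [0.3951 0.1436 0.1601] yaw [ 1.7998e+02 -5.0000e-02  9.0010e+01] op 0.0854 
 GO [-8.000e-04 -1.000e-04  1.261e-01] [ 0.02 -0.05  0.41]
jar 3118 c [395.7 141.3] size [47.  47.6] ang 38.9 z [0.0801 0.0821 0.0832] mean [0.3954 0.143 ]
bottle 2914 c [396.  259.4] size [34.8 34.9] ang 72.6 z [0.0866 0.0881 0.0894] mean [0.3961 0.2595]
stand 11772 c [395.6 201.1] size [172.6 100.2] ang 89.5 z [0.0189 0.0203 0.0217] mean [0.3929 0.2174]
cast 4719 c [394.6 200.8] size [67.5 54.4] ang 0.8 z [0.0344 0.0361 0.0443] mean [0.3948 0.1992]
mat 8030 c [433.5  38.2] size [ 98.8 108.7] ang 3.2 z [0.0089 0.0102 0.0113] mean [0.4344 0.0409]
tray 15792 c [602.   97.8] size [118.7 119.2] ang 64.0 z [0.1053 0.1081 0.1125] mean [0.5838 0.0956]
smalljar 2695 c [591.  265.6] size [37.4 37.8] ang 88.4 z [0.0366 0.0449 0.0463] mean [0.5887 0.2656]
bur few 0
```

View pics/w1.png

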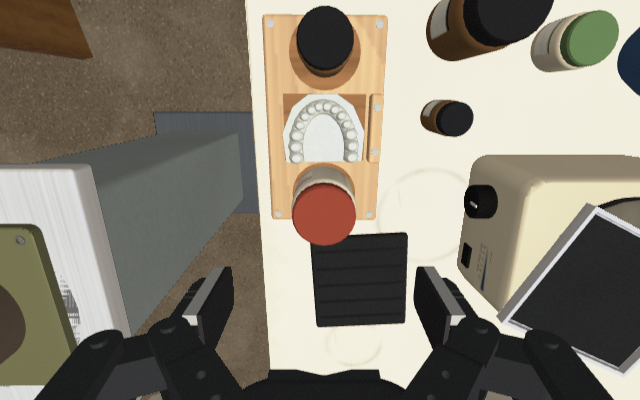

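The wrist view shows the jar's red lid at (323,215), the cast at (325,130) and the bottle at (325,40), all lined up with the fingers. Next I go down on the jar and grip it.

>>> {"name": "arm_command", "arguments": {"moves": [[-0.0015,0,0.03,0,0,0.4],[-0.0015,0,0.06,0,0,0.4],[-0.0015,0,0.085,0,0,0.4],[-0.0015,0,0.105,0,0,0.4],[-0.0015,0,0.12,0,0,0.4],[-0.0015,0,0.126,0,0,0.4],[-0.0015,0,0.126,0,0,0.4]]}}

```text
t: 3.58
eef_pos: [0.4015, 0.146, 0.0407]
tool_rot: [-3.125, 0.004, 1.59]
contact_force: [-0.1, -0.2, -0.0]
opening: 0.0856
gripper_force: 0.0
```

>>> {"name": "arm_command", "arguments": {"moves": [[0,0,0,0,0,0],[0,0,0,0,0,0],[0,0,0,0,0,0],[0,0,0,0,0,0],[0,0,0,0,0,0],[0,0,0,0,0,0],[0,0,0,0,0,0],[0,0,0,0,0,0]], "jaw": 255}}

```text
t: 4.58
eef_pos: [0.4006, 0.1449, 0.0417]
tool_rot: [-3.124, 0.004, 1.588]
contact_force: [-2.7, 1.6, 5.5]
opening: 0.0507
gripper_force: 61.3
```

Run:
```python
from h import *
import math
a=math.radians(3.2); c=np.array([.433,.039]); y=np.array([-math.sin(a),math.cos(a)])
print('jar',c-.025*y,'bottle',c+.030*y)
goal([*(c-.025*y),.13],93.2); goal([*(c-.025*y),.034-.0095],93.2)
```

```text
jar [0.43439554 0.01403898] bottle [0.43132535 0.06895322]
t 4.58 pos [0.4006 0.1449 0.0417] yaw [-178.98    0.22   90.96] op 0.0507 
 GO [-0.1317  0.03   -0.0884] [-1.02  0.2  -2.24]
t 4.58 pos [0.4006 0.1449 0.0417] yaw [-178.98    0.22   90.96] op 0.0507 
 GO [-0.1313  0.0319  0.0171] [-1.02  0.2  -2.24]
```

```bash
python3 -c "
from h import *
print(manip.get_state()['joints'].round(3))"
```

```text
[-0.469  0.849  0.027  2.273 -0.581  0.044  0.147]
```

>>> {"name": "arm_command", "arguments": {"moves": [[0,0,-0.02,0,0,0],[0,0,-0.04,0,0,0],[0,0,-0.065,0,0,0],[0,0,-0.09,0,0,0],[0,0,-0.09,0,0,0]]}}

```text
t: 5.2
eef_pos: [0.4038, 0.1449, 0.1322]
tool_rot: [-3.128, 0.005, 1.587]
contact_force: [-0.1, -0.8, -2.8]
opening: 0.0505
gripper_force: 62.8
```

```bash
python3 -c "
from h import *
print(manip.get_state()['joints'].round(3)); goal([.4344,.014,.13],93.2)"
```

```text
[-0.61   0.664  0.255  2.232 -0.525  0.316  0.114]
t 5.2 pos [0.4038 0.1449 0.1322] yaw [-179.23    0.28   90.92] op 0.0505 
 GO [-0.1314  0.0285  0.0025] [-0.78  0.26 -2.28]
```

>>> {"name": "arm_command", "arguments": {"moves": [[-0.015,0.004,0,0,0,0],[-0.04,0.011,0,0,0,0],[-0.065,0.019,0,0,0,0],[-0.09,0.026,0,0,0,0],[-0.113,0.033,0,0,0,0],[-0.128,0.0385,0,0,0,0],[-0.128,0.0385,0.02,0,0,0],[-0.128,0.0385,0.045,0,0,0],[-0.128,0.0385,0.07,0,0,0],[-0.128,0.0385,0.083,0,0,0],[-0.128,0.0385,0.09,0,0,0],[-0.128,0.0385,0.095,0,0,0],[-0.128,0.0385,0.095,0,0,0]]}}

```text
t: 6.82
eef_pos: [0.4419, 0.0167, 0.0362]
tool_rot: [-3.125, 0.005, 1.586]
contact_force: [-0.1, 0.4, -2.2]
opening: 0.0504
gripper_force: 62.8
```

```bash
python3 -c "
from h import *
print(manip.get_state()['joints'].round(3)); goal([.4444,.0175,.032],91)"
```

```text
[-0.175  0.864  0.051  2.229 -0.498  0.075  0.371]
t 6.83 pos [0.4419 0.0167 0.0362] yaw [-179.06    0.3    90.89] op 0.0504 
 GO [0.0008 0.0025 0.0042] [-0.94  0.29 -0.11]
```

>>> {"name": "arm_command", "arguments": {"moves": [[0,0.001,0.002,0,0,0],[0,0.001,0.003,0,0,0],[0,0.001,0.004,0,0,0],[0,0.001,0.0045,0,0,0],[0,0.001,0.0045,0,0,0]]}}

```text
t: 7.45
eef_pos: [0.4428, 0.0166, 0.0317]
tool_rot: [-3.125, 0.005, 1.586]
contact_force: [-0.3, -0.1, 0.9]
opening: 0.05
gripper_force: 63.4
```

>>> {"name": "arm_command", "arguments": {"moves": [[0,0,0,0,0,0],[0,0,0,0,0,0],[0,0,0,0,0,0],[0,0,0,0,0,0],[0,0,-0.02,0,0,0],[0,0,-0.05,0,0,0],[0,0,-0.08,0,0,0],[0,0,-0.11,0,0,0],[0,0,-0.13,0,0,0],[0,0,-0.13,0,0,0]], "jaw": 0}}

```text
t: 8.7
eef_pos: [0.4457, 0.0174, 0.1626]
tool_rot: [-3.128, 0.005, 1.586]
contact_force: [-1.1, -0.6, 0.2]
opening: 0.0854
gripper_force: 0.0
```

Run:
```python
from fit import *
from h import *
goal([.3955,.2605,.13],115)
W=cloud('top',(x:=viewer.grab_frame('top'))[1]); im=x[0]; cv2.imwrite('pics/top1.png',im)
hsv=cv2.cvtColor(im,cv2.COLOR_BGR2HSV); m=(W[...,2]>.06)&(W[...,2]<.085)&(hsv[...,1]>120)&((hsv[...,0]<8)|(hsv[...,0]>172))&(W[...,1]<.08)
print(rect(W[m]),m.sum())
```

```text
t 8.7 pos [0.4457 0.0174 0.1626] yaw [-179.2     0.29   90.9 ] op 0.0854 
 GO [ 0.244  -0.0459  0.032 ] [ -0.85   0.11 -24.1 ]
(array([441.6,  27.6]), array([46. , 20.1]), 6.5) 113
```

>>> {"name": "arm_command", "arguments": {"moves": [[0.04,-0.006,0,0,0,-3],[0.08,-0.014,0,0,0,-8],[0.12,-0.022,0,0,0,-13],[0.16,-0.03,0,-0.4,0,-18],[0.2,-0.038,0.01,-0.8,0,-23],[0.23,-0.044,0.02,-0.85,0,-24],[0.244,-0.046,0.032,-0.85,0,-24],[0.244,-0.046,0.032,-0.85,0,-24]]}}

```text
t: 9.75
eef_pos: [0.3938, 0.2601, 0.1277]
tool_rot: [-3.136, 0.002, 2.006]
contact_force: [-0.2, -1.4, -0.6]
opening: 0.0851
gripper_force: 0.0
```

Run:
```python
from fit import *
goal([.3955,.2605,.039],115); print(manip.get_state()['joints'].round(3))
st=manip.get_state(); im,d=viewer.grab_frame('wrist'); W=cloud('wrist',d,T_wc('wrist',st)); report(im,W)
```

```text
t 9.75 pos [0.3938 0.2601 0.1277] yaw [-1.7967e+02  9.0000e-02  1.1493e+02] op 0.0851 
 GO [-0.0002  0.0022  0.0887] [-0.33  0.09 -0.07]
[-0.822  0.696  0.228  2.121 -0.41   0.372  0.175]
jar few 0
bottle 2409 c [395.9 260.2] size [35.  34.4] ang 17.6 z [0.0828 0.088  0.089 ] mean [0.3952 0.2618]
stand 11171 c [395.8 200.3] size [176.6  99.8] ang 89.6 z [0.0189 0.0203 0.0216] mean [0.3904 0.2104]
cast 3791 c [394.7 200.9] size [67.6 55.1] ang 0.4 z [0.0342 0.0359 0.0442] mean [0.3925 0.1987]
mat 2732 c [432.4  59.8] size [99. 67.] ang 3.2 z [0.0059 0.01   0.0111] mean [0.4189 0.0732]
tray few 0
smalljar 1546 c [591.4 266.4] size [36.2 38.1] ang 11.1 z [0.0389 0.045  0.046 ] mean [0.5893 0.2676]
bur 4613 c [383.6 358.6] size [34.2 70.2] ang 89.8 z [0.0169 0.0183 0.0411] mean [0.3826 0.3585]
```

>>> {"name": "arm_command", "arguments": {"moves": [[0,0.002,0.02,-0.3,0,0],[0,0.002,0.045,-0.3,0,0],[0,0.002,0.065,-0.3,0,0],[0,0.002,0.08,-0.3,0,0],[0,0.002,0.087,-0.3,0,0],[0,0.002,0.087,-0.3,0,0],[0,0.002,0.087,-0.3,0,0]]}}

```text
t: 10.68
eef_pos: [0.3966, 0.2611, 0.0426]
tool_rot: [3.138, 0.001, 2.005]
contact_force: [0.7, 0.5, 0.5]
opening: 0.0855
gripper_force: 0.0
```

Run:
```python
from fit import *
goal([.3957,.2605,.04],115); print(manip.get_state()['joints'].round(3))
```

```text
t 10.68 pos [0.3966 0.2611 0.0426] yaw [1.7982e+02 6.0000e-02 1.1488e+02] op 0.0855 
 GO [-0.0002 -0.0011  0.0026] [ 0.18  0.06 -0.12]
[-0.734  0.858  0.087  2.154 -0.465  0.144  0.218]
```

>>> {"name": "arm_command", "arguments": {"moves": [[0,-0.001,0.001,0,0,0],[0,-0.001,0.001,0,0,0],[0,-0.001,0.001,0,0,0]]}}

```text
t: 11.05
eef_pos: [0.3953, 0.2607, 0.0412]
tool_rot: [3.139, 0.001, 2.005]
contact_force: [0.1, -0.1, 0.5]
opening: 0.0855
gripper_force: 0.0
```

>>> {"name": "arm_command", "arguments": {"moves": [[0,0,0,0,0,0],[0,0,0,0,0,0],[0,0,0,0,0,0],[0,0,0,0,0,0],[0,0,0,0,0,0],[0,0,0,0,0,0],[0,0,0,0,0,0],[0,0,0,0,0,0]], "jaw": 255}}

```text
t: 12.05
eef_pos: [0.3953, 0.2606, 0.0413]
tool_rot: [3.139, 0.001, 2.005]
contact_force: [-0.7, 0.0, 6.2]
opening: 0.0369
gripper_force: 59.7
```

>>> {"name": "arm_command", "arguments": {"moves": [[0,0,-0.02,0,0,0],[0,0,-0.04,0,0,0],[0,0,-0.065,0,0,0],[0,0,-0.09,0,0,0],[0,0,-0.09,0,0,0]]}}

```text
t: 12.68
eef_pos: [0.3959, 0.2611, 0.1321]
tool_rot: [3.136, 0.001, 2.005]
contact_force: [-0.2, 0.7, -2.2]
opening: 0.0367
gripper_force: 60.1
```

Run:
```python
from fit import *
goal([.4413,.0695,.13],115); goal([.4413,.0695,.034],115)
```

```text
t 12.68 pos [0.3959 0.2611 0.1321] yaw [1.797e+02 4.000e-02 1.149e+02] op 0.0367 
 GO [-0.193  -0.0395  0.002 ] [ 0.3   0.04 -0.1 ]
t 12.68 pos [0.3959 0.2611 0.1321] yaw [1.797e+02 4.000e-02 1.149e+02] op 0.0367 
 GO [-0.1929 -0.04    0.098 ] [ 0.3   0.04 -0.1 ]
```

>>> {"name": "arm_command", "arguments": {"moves": [[-0.02,-0.004,0,0,0,0],[-0.05,-0.01,0,0,0,0],[-0.08,-0.016,0,0,0,0],[-0.11,-0.022,0,0,0,0],[-0.14,-0.028,0,0,0,0],[-0.17,-0.034,0,0,0,0],[-0.188,-0.039,0,0,0,0],[-0.193,-0.04,0.01,0,0,0],[-0.193,-0.04,0.035,0,0,0],[-0.193,-0.04,0.06,0,0,0],[-0.193,-0.04,0.08,0,0,0],[-0.193,-0.04,0.09,0,0,0],[-0.193,-0.04,0.096,0,0,0],[-0.193,-0.04,0.098,0,0,0],[-0.193,-0.04,0.098,0,0,0]]}}

```text
t: 14.55
eef_pos: [0.4405, 0.069, 0.0332]
tool_rot: [3.139, 0.001, 2.005]
contact_force: [0.2, -0.2, -0.4]
opening: 0.0367
gripper_force: 60.2
```

Run:
```python
from fit import *
goal([.4413,.0695,.0315],115)
```

```text
t 14.55 pos [0.4405 0.069  0.0332] yaw [1.7984e+02 7.0000e-02 1.1488e+02] op 0.0367 
 GO [0.0001 0.0009 0.0017] [ 0.16  0.07 -0.12]
```

>>> {"name": "arm_command", "arguments": {"moves": [[0,0,0.001,0,0,0],[0,0,0.0018,0,0,0],[0,0,0.0018,0,0,0],[0,0,0.0018,0,0,0]]}}

```text
t: 15.05
eef_pos: [0.4404, 0.0689, 0.0315]
tool_rot: [3.139, 0.001, 2.005]
contact_force: [0.2, 0.9, -0.8]
opening: 0.0367
gripper_force: 60.2
```

>>> {"name": "arm_command", "arguments": {"moves": [[0,0,0,0,0,0],[0,0,0,0,0,0],[0,0,0,0,0,0],[0,0,-0.02,0,0,0],[0,0,-0.05,0,0,0],[0,0,-0.08,0,0,0],[0,0,-0.11,0,0,0],[0,0,-0.14,0,0,0],[0,0,-0.14,0,0,0]], "jaw": 80}}

```text
t: 16.18
eef_pos: [0.4409, 0.0689, 0.1728]
tool_rot: [3.136, 0.002, 2.006]
contact_force: [0.1, 0.7, -0.6]
opening: 0.0584
gripper_force: 0.0
```

Run:
```python
from fit import *
goal([.395,.2015,.14],-0.4);print(manip.get_state()['joints'].round(3))
```

```text
t 16.18 pos [0.4409 0.0689 0.1728] yaw [1.7967e+02 1.2000e-01 1.1491e+02] op 0.0584 
 GO [0.1397 0.014  0.0326] [  0.33  -0.25 115.31]
[-0.588  0.634  0.533  2.175 -0.686  0.495  0.913]
```

>>> {"name": "arm_command", "arguments": {"moves": [[0.01,0.001,0,0,0,9],[0.02,0.002,0,0,0,18],[0.03,0.003,0,0,0,27],[0.04,0.004,0,0,0,36],[0.05,0.005,0,0,0,45],[0.06,0.006,0,0,0,54],[0.07,0.007,0,0,0,63],[0.08,0.008,0,0,0,72],[0.09,0.009,0,0,0,81],[0.1,0.01,0,0,0,90],[0.115,0.012,0.01,0,0,99],[0.128,0.013,0.02,0,0,108],[0.14,0.014,0.033,0,0,115.3],[0.14,0.014,0.033,0,0,115.3],[0.14,0.014,0.033,0,0,115.3]], "jaw": 0}}

```text
t: 18.05
eef_pos: [0.3939, 0.2008, 0.1382]
tool_rot: [3.141, -0.002, -0.006]
contact_force: [0.5, -0.3, -0.2]
opening: 0.0853
gripper_force: 0.0
```

Run:
```python
from fit import *
goal([.395,.2015,.06],-0.4);goal([.395,.2015,.019],-0.4);print(manip.get_state()['joints'].round(3))
st=manip.get_state(); im,d=viewer.grab_frame('wrist'); W=cloud('wrist',d,T_wc('wrist',st)); report(im,W); cv2.imwrite('pics/w2.png',im)
x=viewer.grab_frame('top'); report(x[0],cloud('top',x[1]))
```

```text
t 18.05 pos [0.3939 0.2008 0.1382] yaw [ 1.7996e+02 -1.3000e-01 -3.5000e-01] op 0.0853 
 GO [ 0.0009 -0.0007  0.0782] [ 0.04 -0.13  0.05]
t 18.05 pos [0.3939 0.2008 0.1382] yaw [ 1.7996e+02 -1.3000e-01 -3.5000e-01] op 0.0853 
 GO [ 0.0008 -0.0008  0.1192] [ 0.04 -0.13  0.05]
[-0.956  0.741  0.642  2.216 -0.992  0.502 -1.1  ]
jar few 0
bottle few 0
stand 16385 c [396.  200.4] size [176.8  98.9] ang 89.6 z [0.0191 0.0205 0.0217] mean [0.3994 0.2012]
cast 4631 c [395.  200.9] size [67.4 54.9] ang 1.5 z [0.0343 0.0361 0.0444] mean [0.3976 0.1982]
mat 8232 c [434.3  37.8] size [ 98.4 110.5] ang 3.1 z [0.0084 0.0102 0.0115] mean [0.4369 0.049 ]
tray few 0
smalljar few 0
bur 3572 c [383.  358.2] size [70.5 34.8] ang 0.3 z [0.0115 0.0184 0.0409] mean [0.3863 0.3558]
jar few 0
bottle few 0
stand 527 c [394.9 172.8] size [ 98.6 114.7] ang 0.8 z [0.0172 0.0208 0.0239] mean [0.4169 0.1484]
cast 32 c [425.3 187. ] size [27.9 11.1] ang 64.5 z [0.0335 0.0374 0.0465] mean [0.4231 0.1852]
mat 1011 c [433.   38.8] size [ 98.6 107.8] ang 3.2 z [0.0076 0.0107 0.0142] mean [0.4278 0.0439]
tray 2339 c [602.5 102.6] size [123.  116.5] ang 63.7 z [0.1051 0.1088 0.1134] mean [0.5999 0.0978]
smalljar 185 c [591.3 268.1] size [36.2 36.9] ang 30.2 z [0.0385 0.0455 0.0486] mean [0.5904 0.2681]
bur 387 c [382.1 360.7] size [68.3 33.7] ang 0.9 z [0.015  0.0189 0.0411] mean [0.3827 0.3599]
```

View pics/w2.png

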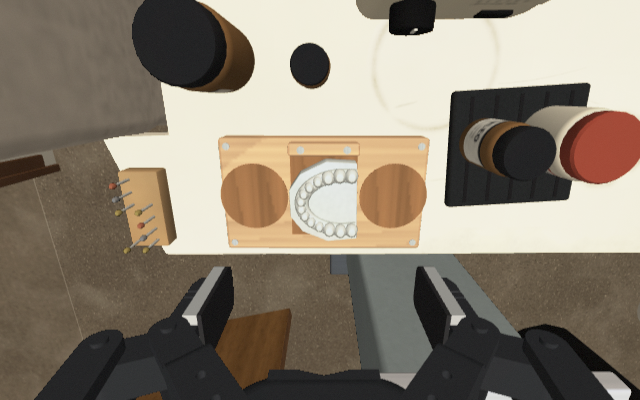

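The wrist view shows the stand with both round places empty, at (255,195) and (392,195). The cast is alone at (325,200), and the bottle and jar stand upright on the mat at (520,150) and (600,147). Now I go down on the cast.

>>> {"name": "arm_command", "arguments": {"moves": [[0.001,-0.001,0.02,0,-0.1,0],[0.001,-0.001,0.045,0,-0.1,0],[0.001,-0.001,0.065,0,-0.1,0],[0.001,-0.001,0.08,0,-0.1,0],[0.001,-0.001,0.08,0,-0.1,0],[0.001,-0.001,0.08,0,-0.1,0]]}}

```text
t: 18.9
eef_pos: [0.3954, 0.2023, 0.0587]
tool_rot: [3.141, -0.001, -0.007]
contact_force: [-0.9, 0.2, 0.6]
opening: 0.0855
gripper_force: 0.0
```

Run:
```python
from fit import *
goal([.395,.2015,.019],-0.4);print(manip.get_state()['joints'].round(3))
```

```text
t 18.9 pos [0.3954 0.2023 0.0587] yaw [ 1.7999e+02 -8.0000e-02 -4.3000e-01] op 0.0855 
 GO [-0.0005  0.0008  0.0397] [ 0.01 -0.08 -0.03]
[-0.683  0.824  0.175  2.24  -0.988  0.152 -1.16 ]
```

>>> {"name": "arm_command", "arguments": {"moves": [[0,0.001,0.012,0,0,0],[0,0.001,0.024,0,0,0],[0,0.001,0.034,0,0,0],[0,0.001,0.039,0,0,0],[0,0.001,0.039,0,0,0],[0,0.001,0.039,0,0,0]]}}

```text
t: 19.65
eef_pos: [0.3979, 0.2031, 0.0221]
tool_rot: [3.139, 0.004, -0.007]
contact_force: [0.6, -0.0, 1.0]
opening: 0.0852
gripper_force: 0.0
```

Run:
```python
from fit import *
goal([.395,.2015,.019],-0.4);print(manip.get_state()['joints'].round(3))
```

```text
t 19.65 pos [0.3979 0.2031 0.0221] yaw [179.84   0.25  -0.4 ] op 0.0852 
 GO [-0.0029  0.0016  0.0032] [ 0.16  0.25 -0.  ]
[-0.604  0.895  0.047  2.228 -1.     0.044 -1.153]
```

>>> {"name": "arm_command", "arguments": {"moves": [[0,0,0.001,0,0,0],[0,0,0.001,0,0,0],[0,0,0.001,0,0,0],[0,0,0.001,0,0,0],[0,0,0.001,0,0,0],[0,0,0.001,0,0,0],[0,0,0.001,0,0,0],[0,0,0.001,0,0,0]], "jaw": 255}}

```text
t: 20.65
eef_pos: [0.3982, 0.2031, 0.0216]
tool_rot: [3.139, 0.005, -0.007]
contact_force: [0.2, -0.1, 5.8]
opening: 0.053
gripper_force: 62.9
```

>>> {"name": "arm_command", "arguments": {"moves": [[0,0,-0.01,0,0,0],[0,0,-0.02,0,0,0],[0,0,-0.035,0,0,0],[0,0,-0.055,0,0,0],[0,0,-0.08,0,0,0],[0,0,-0.11,0,0,0],[0,0,-0.135,0,0,0],[0,0,-0.15,0,0,0],[0,0,-0.15,0,0,0]]}}

```text
t: 21.78
eef_pos: [0.3991, 0.2039, 0.1717]
tool_rot: [3.14, 0.004, -0.007]
contact_force: [0.3, 0.6, -0.9]
opening: 0.0529
gripper_force: 63.5
```

Run:
```python
from fit import *
goal([.599,.091,.17],63.6); print(manip.get_state()['joints'].round(3))
st=manip.get_state(); im,d=viewer.grab_frame('wrist'); cv2.imwrite('pics/w3.png',im)
for n in ('top','scene'):
    im,d=viewer.grab_frame(n); W=cloud(n,d); hsv=cv2.cvtColor(im,cv2.COLOR_BGR2HSV)
    m=(abs(W[...,0]-.6)<.1)&(abs(W[...,1]-.1)<.1)&(W[...,2]>.1)&(W[...,2]<.125)&(hsv[...,2]<70)
    m=big(cv2.morphologyEx(m.astype(np.uint8),cv2.MORPH_OPEN,np.ones((3,3)))); print(n,rect(W[m]))
```

```text
t 21.77 pos [0.3991 0.2039 0.1717] yaw [179.88   0.21  -0.39] op 0.0529 
 GO [0.2007 0.1116 0.0012] [-1.000e-02  2.500e-01 -6.399e+01]
[-0.938  0.657  0.597  2.163 -0.736  0.536 -1.359]
top (array([598.1,  91.5]), array([ 89.3, 105.8]), 64.1)
scene (array([645.2, 113. ]), array([ 4.5, 31.1]), 59.9)
```

View pics/w3.png

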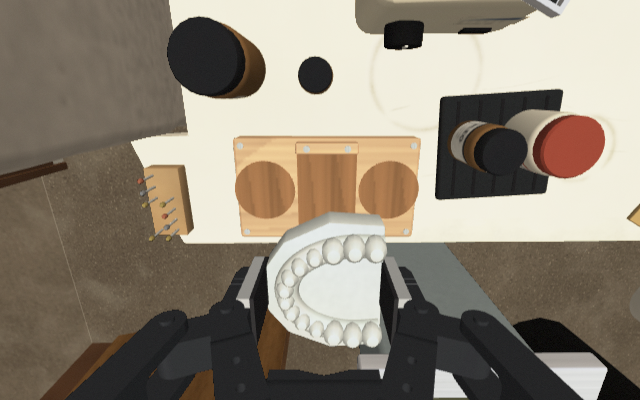

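>>> {"name": "arm_command", "arguments": {"moves": [[0.015,0.008,0,0,0,-5],[0.035,0.019,0,0,0,-11],[0.06,0.033,0,0,0,-18],[0.085,0.046,0,0,0,-26],[0.11,0.06,0,0,0,-34],[0.135,0.073,0,0,0,-42],[0.16,0.087,0,0,0,-50],[0.18,0.098,0,0,0,-57],[0.195,0.106,0,0,0,-62],[0.2023,0.1095,0,0,0,-64],[0.2023,0.1095,0,0,0,-64],[0.2023,0.1095,0,0,0,-64]]}}

```text
t: 23.42
eef_pos: [0.5994, 0.0934, 0.17]
tool_rot: [-3.137, 0.005, 1.11]
contact_force: [0.1, -0.2, 0.0]
opening: 0.053
gripper_force: 63.4
```

Run:
```python
from fit import *
goal([.6006,.0931,.115],63.6); print(manip.get_state()['joints'].round(3))
st=manip.get_state(); im,d=viewer.grab_frame('wrist'); cv2.imwrite('pics/w4.png',im)
W=cloud('wrist',d,T_wc('wrist',st)); np.save('w4.npy',W)
```

```text
t 23.43 pos [0.5994 0.0934 0.17  ] yaw [-179.72    0.3    63.58] op 0.053 
 GO [0.0006 0.0015 0.055 ] [-0.28  0.3  -0.02]
[-0.391  0.762  0.287  1.691 -0.293  0.739 -0.42 ]
```

View pics/w4.png

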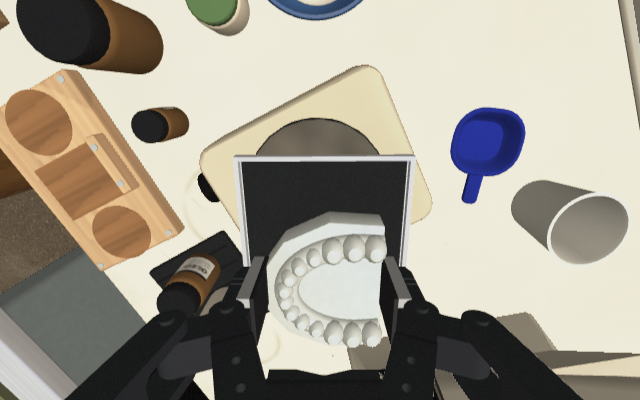

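Run:
```python
from h import *
W=np.load('w4.npy'); st=manip.get_state(); R0=R.from_euler('xyz',st['tool_rot']); p=st['eef_pos']
for u in (270,325,380):
    for v in range(150,170,2):
        w=W[v,u]; print(u,v,(R0.inv().apply(w-p)*1000).round(1),w[2].round(4))
for v in (190,230):
    for u in (*range(228,250,3),*range(402,420,3)): w=W[v,u]; print(u,v,(R0.inv().apply(w-p)*1000).round(1),w[2].round(4))
```

```text
270 150 [ 49.2 -34.5  65.3] 0.1047
270 152 [ 47.9 -34.6  65.1] 0.105
270 154 [ 46.6 -34.7  65.1] 0.1049
270 156 [ 46.1 -34.   60.7] 0.1094
270 158 [ 45.6 -33.4  56.7] 0.1134
270 160 [ 44.1 -33.6  57.7] 0.1123
270 162 [ 41.8 -34.5  62.5] 0.1076
270 164 [ 40.8 -34.4  61.3] 0.1088
270 166 [ 39.5 -34.4  60.9] 0.1092
270 168 [ 38.  -34.6  62. ] 0.1081
325 150 [49.3  1.4 64.9] 0.105
325 152 [48.2  1.4 63.7] 0.1062
325 154 [46.8  1.4 64.1] 0.1057
325 156 [46.4  1.4 58.8] 0.1111
325 158 [45.2  1.4 58.3] 0.1116
325 160 [44.3  1.4 56.5] 0.1133
325 162 [41.9  1.4 62. ] 0.1079
325 164 [40.7  1.4 61.4] 0.1085
325 166 [39.3  1.4 61.7] 0.1082
325 168 [38.1  1.4 61.5] 0.1084
380 150 [47.7 39.  74.9] 0.0948
380 152 [46.3 39.1 75. ] 0.0947
380 154 [44.7 39.4 75.8] 0.0939
380 156 [46.5 36.3 58.4] 0.1113
380 158 [45.5 36.2 57.2] 0.1126
380 160 [44.2 36.3 57.2] 0.1125
380 162 [42.1 37.  61.1] 0.1086
380 164 [40.7 37.2 61.4] 0.1083
380 166 [39.5 37.1 60.8] 0.109
380 168 [38.2 37.2 60.7] 0.109
228 190 [ 19.  -67.9  75.6] 0.0948
231 190 [ 18.7 -66.   76.6] 0.0937
234 190 [ 18.9 -63.7  76.1] 0.0942
237 190 [ 24.4 -56.2  57. ] 0.1132
240 190 [ 24.3 -54.3  57.3] 0.113
243 190 [ 22.7 -53.8  63. ] 0.1073
246 190 [ 22.8 -51.7  62.5] 0.1078
249 190 [ 23.1 -49.4  61.6] 0.1087
402 190 [23.4 52.6 60.4] 0.1094
405 190 [23.  55.  61.9] 0.1079
408 190 [24.6 55.5 56.4] 0.1133
411 190 [24.3 57.7 57.2] 0.1125
414 190 [18.9 65.1 75.8] 0.094
417 190 [18.9 67.3 76. ] 0.0937
228 230 [ -52.4 -101.4  168.5] 0.0024
231 230 [-53.3 -98.8 170.6] 0.0003
234 230 [-52.8 -95.3 169.4] 0.0014
237 230 [-53.5 -92.6 171.1] -0.0003
240 230 [ -4.1 -56.7  57.3] 0.1131
243 230 [ -4.3 -54.7  57.6] 0.1128
246 230 [ -6.7 -54.2  63.1] 0.1073
249 230 [ -6.3 -51.8  62.2] 0.1082
402 230 [-6.4 55.4 62.4] 0.1074
405 230 [-4.1 56.1 57.2] 0.1127
408 230 [-3.8 58.  56.6] 0.1133
411 230 [-52.9  93.7 169.7] 0.0003
414 230 [-53.4  97.3 170.8] -0.0009
417 230 [-53.  100.2 169.9] -0.0
```

>>> {"name": "arm_command", "arguments": {"moves": [[0,0.0005,0.015,0,0,0],[0,0.0005,0.03,0,0,0],[0,0.0005,0.042,0,0,0],[0,0.0005,0.05,0,0,0],[0,0.0005,0.055,0,0,0],[0,0.0005,0.057,0,0,0],[0,0.0005,0.0585,0,0,0],[0,0.0005,0.0585,0,0,0]]}}

```text
t: 24.48
eef_pos: [0.6007, 0.0923, 0.1121]
tool_rot: [-3.139, 0.005, 1.11]
contact_force: [0.3, -0.2, -1.3]
opening: 0.053
gripper_force: 63.5
```

```bash
python3 -c "
from h import *
goal([.6,.0931,.1097],63.6)"
```

```text
t 24.48 pos [0.6007 0.0923 0.1121] yaw [-179.83    0.27   63.58] op 0.053 
 GO [ 0.0005 -0.001   0.0024] [-0.17  0.27 -0.02]
```

>>> {"name": "arm_command", "arguments": {"moves": [[0,0,0.001,0,0,0],[0,0,0.002,0,0,0],[0,0,0.0027,0,0,0],[0,0,0.0027,0,0,0],[0,0,0.0027,0,0,0]]}}

```text
t: 25.1
eef_pos: [0.6005, 0.0923, 0.1094]
tool_rot: [-3.138, 0.005, 1.11]
contact_force: [-1.9, 0.0, 2.5]
opening: 0.0529
gripper_force: 63.9
```

>>> {"name": "arm_command", "arguments": {"moves": [[0,0,0,0,0,0],[0,0,0,0,0,0],[0,0,0,0,0,0],[0,0,-0.01,0,0,0],[0,0,-0.03,0,0,0],[0,0,-0.06,0,0,0],[0,0,-0.08,0,0,0],[0,0,-0.08,0,0,0]], "jaw": 55}}

```text
t: 26.1
eef_pos: [0.6023, 0.0925, 0.1912]
tool_rot: [3.141, 0.002, 1.11]
contact_force: [-0.0, 0.1, -0.2]
opening: 0.0673
gripper_force: 0.0
```

Run:
```python
from fit import *
st=manip.get_state(); im,d=viewer.grab_frame('wrist'); cv2.imwrite('pics/w5.png',im)
W=cloud('wrist',d,T_wc('wrist',st)); R0=R.from_euler('xyz',st['tool_rot']); p=st['eef_pos']
hsv=cv2.cvtColor(im,cv2.COLOR_BGR2HSV); L=R0.inv().apply((W-p).reshape(-1,3)).reshape(W.shape)
m=(W[...,2]>.118)&(W[...,2]<.14)&(np.hypot(L[...,0],L[...,1])<.06)
q=W[big(m)]; c,s,a=rect(q); print(c,s,a,np.percentile(q[:,2],[5,50,95,99]).round(4)); print((R0.inv().apply(np.array([*c/1000,.12])-p)*1000).round(1), 'offset',p)
goal([.4413,.0695,.16],115)
```

```text
[599.3  88.7] [68.4 55.3] 64.9 [0.1219 0.1236 0.1319 0.1329]
[-4.6 -1.  71.2] offset [0.60229477 0.09249563 0.19122174]
t 26.15 pos [0.6013 0.0926 0.1898] yaw [-179.88    0.23   63.59] op 0.0671 
 GO [-0.0917 -0.133   0.0305] [ -0.22   0.16 -51.41]
```

View pics/w5.png

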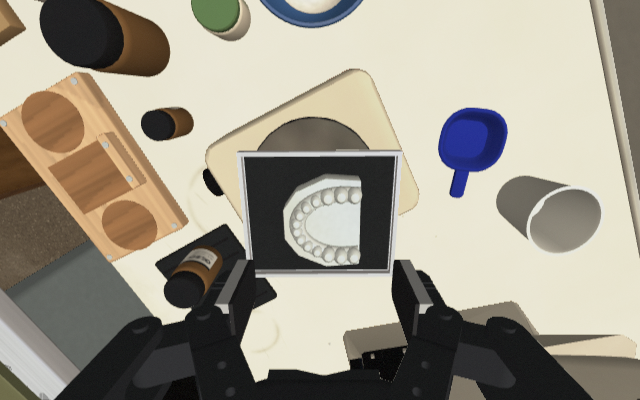

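The wrist view shows the cast flat, teeth up, centred in the tray: cast at about (322,222), tray spanning columns 240–400. Next is the bottle, to be gripped again exactly as it was released.

>>> {"name": "arm_command", "arguments": {"moves": [[-0.009,-0.013,0,0,0,-5],[-0.018,-0.027,0,0,0,-12],[-0.03,-0.044,0,0,0,-20],[-0.042,-0.061,0,0,0,-28],[-0.055,-0.08,0,0,0,-36],[-0.068,-0.1,0,0,0,-43],[-0.082,-0.12,0.01,0,0,-49],[-0.092,-0.133,0.03,0,0,-51.4],[-0.092,-0.133,0.03,0,0,-51.4],[-0.092,-0.133,0.03,0,0,-51.4]], "jaw": 50}}

```text
t: 27.4
eef_pos: [0.4418, 0.0694, 0.1601]
tool_rot: [-3.137, 0.001, 2.006]
contact_force: [0.6, 0.4, 0.0]
opening: 0.0685
gripper_force: 0.0
```

```bash
python3 -c "
from h import *
goal([.4404,.0689,.0315],114.9)"
```

```text
t 27.4 pos [0.4418 0.0694 0.1601] yaw [-1.7971e+02  4.0000e-02  1.1494e+02] op 0.0685 
 GO [ 0.0002 -0.0008  0.1286] [-0.29  0.04  0.04]
```

>>> {"name": "arm_command", "arguments": {"moves": [[0,-0.0008,0.025,-0.3,0,0],[0,-0.0008,0.05,-0.3,0,0],[0,-0.0008,0.075,-0.3,0,0],[0,-0.0008,0.1,-0.3,0,0],[0,-0.0008,0.118,-0.3,0,0],[0,-0.0008,0.126,-0.3,0,0],[0,-0.0008,0.1275,-0.3,0,0],[0,-0.0008,0.1275,-0.3,0,0]]}}

```text
t: 28.4
eef_pos: [0.4409, 0.0687, 0.0338]
tool_rot: [-3.141, 0.0, 2.007]
contact_force: [0.3, -0.6, -0.1]
opening: 0.0686
gripper_force: 0.0
```

```bash
python3 -c "
from h import *
goal([.4404,.0689,.0315],114.9)"
```

```text
t 28.4 pos [0.4409 0.0687 0.0338] yaw [-1.7995e+02  2.0000e-02  1.1498e+02] op 0.0686 
 GO [ 0.0004 -0.0004  0.0023] [-0.05  0.02  0.08]
```

>>> {"name": "arm_command", "arguments": {"moves": [[0,-0.0004,0.001,0,0,0],[0,-0.0004,0.0022,0,0,0],[0,-0.0004,0.0022,0,0,0]]}}

```text
t: 28.78
eef_pos: [0.4406, 0.0685, 0.0319]
tool_rot: [-3.138, -0.0, 2.007]
contact_force: [-0.3, 0.4, -0.1]
opening: 0.0688
gripper_force: 0.0
```

>>> {"name": "arm_command", "arguments": {"moves": [[0,0,0,0,0,0],[0,0,0,0,0,0],[0,0,0,0,0,0],[0,0,0,0,0,0],[0,0,0,0,0,0],[0,0,0,0,0,0],[0,0,0,0,0,0]], "jaw": 255}}

```text
t: 29.65
eef_pos: [0.4405, 0.0685, 0.032]
tool_rot: [-3.138, -0.0, 2.007]
contact_force: [-0.7, 0.6, 5.7]
opening: 0.0367
gripper_force: 59.7
```

>>> {"name": "arm_command", "arguments": {"moves": [[0,0,-0.02,0,0,0],[0,0,-0.045,0,0,0],[0,0,-0.07,0,0,0],[0,0,-0.09,0,0,0],[0,0,-0.1,0,0,0],[0,0,-0.1,0,0,0]]}}

```text
t: 30.4
eef_pos: [0.4411, 0.0687, 0.132]
tool_rot: [-3.139, -0.0, 2.007]
contact_force: [-0.8, 0.5, 0.3]
opening: 0.0365
gripper_force: 60.1
```

```bash
python3 -c "
from h import *
goal([.3953,.2606,.132],114.9)"
```

```text
t 30.4 pos [0.4411 0.0687 0.132 ] yaw [-1.7984e+02 -2.0000e-02  1.1498e+02] op 0.0365 
 GO [ 1.933e-01  3.960e-02 -1.000e-04] [-0.16 -0.02  0.08]
```

>>> {"name": "arm_command", "arguments": {"moves": [[0.02,0.004,0,0,0,0],[0.05,0.01,0,0,0,0],[0.08,0.016,0,0,0,0],[0.11,0.022,0,0,0,0],[0.14,0.028,0,0,0,0],[0.17,0.035,0,0,0,0],[0.188,0.039,0,0,0,0],[0.1935,0.0396,0.005,0,0,0],[0.1935,0.0396,0.025,0,0,0],[0.1935,0.0396,0.05,0,0,0],[0.1935,0.0396,0.07,0,0,0],[0.1935,0.0396,0.08,0,0,0],[0.1935,0.0396,0.086,0,0,0],[0.1935,0.0396,0.086,0,0,0]]}}

```text
t: 32.15
eef_pos: [0.3948, 0.2604, 0.0456]
tool_rot: [-3.138, -0.0, 2.007]
contact_force: [0.1, 0.4, -0.7]
opening: 0.0365
gripper_force: 60.1
```

```bash
python3 -c "
from h import *
goal([.3953,.2606,.0417],114.9)"
```

```text
t 32.15 pos [0.3948 0.2604 0.0456] yaw [-1.7978e+02 -1.0000e-02  1.1497e+02] op 0.0365 
 GO [-0.      0.0006  0.0039] [-0.22 -0.01  0.07]
```

>>> {"name": "arm_command", "arguments": {"moves": [[0,0.0005,0.0015,0,0,0],[0,0.0005,0.003,0,0,0],[0,0.0005,0.004,0,0,0],[0,0.0005,0.004,0,0,0],[0,0.0005,0.004,0,0,0]]}}

```text
t: 32.78
eef_pos: [0.3953, 0.261, 0.042]
tool_rot: [-3.139, -0.001, 2.007]
contact_force: [-1.0, -0.2, 6.3]
opening: 0.0363
gripper_force: 60.5
```

>>> {"name": "arm_command", "arguments": {"moves": [[0,0,0,0,0,0],[0,0,0,0,0,0],[0,0,0,0,0,0],[0,0,-0.02,0,0,0],[0,0,-0.05,0,0,0],[0,0,-0.08,0,0,0],[0,0,-0.11,0,0,0],[0,0,-0.12,0,0,0],[0,0,-0.12,0,0,0]], "jaw": 60}}

```text
t: 33.9
eef_pos: [0.3957, 0.2611, 0.1617]
tool_rot: [-3.139, -0.001, 2.007]
contact_force: [-0.1, 0.4, -0.1]
opening: 0.0654
gripper_force: 0.0
```

Run:
```python
from fit import *
goal([.4428,.0142,.16],90)
st=manip.get_state(); im,d=viewer.grab_frame('wrist'); W=cloud('wrist',d,T_wc('wrist',st)); report(im,W)
hsv=cv2.cvtColor(im,cv2.COLOR_BGR2HSV); m=(W[...,2]>.06)&(W[...,2]<.085)&(hsv[...,1]>120)&((hsv[...,0]<8)|(hsv[...,0]>172))&(W[...,1]<.08)
print('jar',rect(W[m]),m.sum())
```

```text
t 33.9 pos [0.3957 0.2611 0.1617] yaw [-1.7983e+02 -3.0000e-02  1.1499e+02] op 0.0654 
 GO [-0.2437 -0.0616  0.0018] [-1.700e-01  1.000e-02  2.499e+01]
jar few 0
bottle 1808 c [395.6 260.8] size [34.7 34.3] ang 26.8 z [0.0836 0.088  0.0891] mean [0.3949 0.262 ]
stand 11929 c [395.7 200. ] size [177.2  99.8] ang 89.6 z [0.019  0.0204 0.0216] mean [0.3939 0.2078]
cast 31 c [438.  218.3] size [5.6 5.2] ang 71.2 z [0.0357 0.037  0.0384] mean [0.4381 0.2184]
mat 3401 c [435.7  55.7] size [93.6 76.6] ang 5.0 z [0.0073 0.0101 0.0111] mean [0.4327 0.066 ]
tray few 0
smalljar 1340 c [590.6 265.9] size [36.8 37.5] ang 36.5 z [0.0364 0.0449 0.0461] mean [0.5883 0.2671]
bur 3552 c [383.5 358.5] size [34.2 70. ] ang 89.8 z [0.0168 0.0182 0.0412] mean [0.3826 0.3584]
jar (array([0., 0.]), array([0., 0.]), 0.0) 0
```

>>> {"name": "arm_command", "arguments": {"moves": [[-0.02,-0.005,0,0,0,2],[-0.055,-0.014,0,0,0,6],[-0.095,-0.024,0,0,0,10],[-0.135,-0.034,0,0,0,14],[-0.175,-0.044,0,0,0,18],[-0.21,-0.053,0,0,0,22],[-0.235,-0.06,0,0,0,25],[-0.2437,-0.0616,0,0,0,25],[-0.2437,-0.0616,0,0,0,25],[-0.2437,-0.0616,0,0,0,25]], "jaw": 0}}

```text
t: 35.2
eef_pos: [0.4423, 0.0152, 0.1616]
tool_rot: [-3.137, 0.001, 1.573]
contact_force: [0.2, 1.0, 0.4]
opening: 0.0853
gripper_force: 0.0
```

Run:
```python
from fit import *
st=manip.get_state(); im,d=viewer.grab_frame('wrist'); W=cloud('wrist',d,T_wc('wrist',st)); cv2.imwrite('pics/w6.png',im)
hsv=cv2.cvtColor(im,cv2.COLOR_BGR2HSV); m=(W[...,2]>.06)&(W[...,2]<.085)&(hsv[...,1]>120)&((hsv[...,0]<8)|(hsv[...,0]>172))&(W[...,1]<.08)
c,s,a=rect(W[m]); print('jar',c,s,m.sum())
# round place of the jar on the stand (darker wood)
goal([.4428,c[1]/1000+.001,.0405],90)
m=(abs(W[...,0]-.395)<.04)&(abs(W[...,1]-.141)<.029)&(abs(W[...,2]-.02)<.008)
S=hsv[...,1].astype(int); print('sat pct',np.percentile(S[m],[5,25,50,75,95]))
```

```text
jar [443.1  13.5] [47.1 46.4] 2831
t 35.25 pos [0.4424 0.0153 0.1616] yaw [-1.7977e+02  3.0000e-02  9.0120e+01] op 0.0851 
 GO [-0.0007  0.0009  0.1211] [-0.23  0.03  0.12]
sat pct [ 95.  99. 135. 137. 138.]
```

View pics/w6.png

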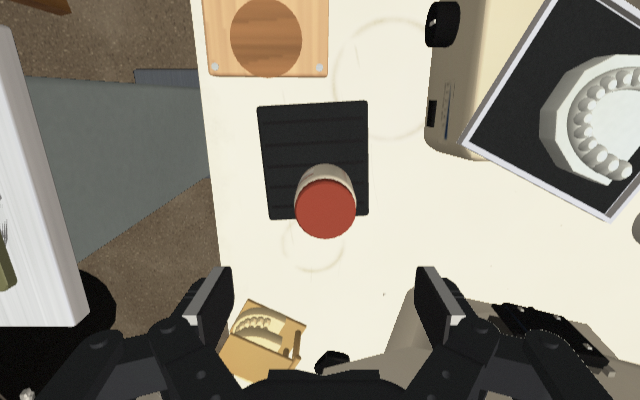

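The wrist view shows the jar upright on the mat at (325,205) and its empty round place at (266,37). I'll grip it at yaw 60° and a little higher, so the inner place stays within reach.

```bash
python3 -c "
from h import *
goal([.4458,.0189,.09],60)
goal([.4458,.0189,.0375],60)"
```

```text
t 35.25 pos [0.4424 0.0153 0.1616] yaw [-1.7977e+02  3.0000e-02  9.0120e+01] op 0.0851 
 GO [0.0036 0.0037 0.0716] [-0.22  0.09 30.12]
t 35.25 pos [0.4424 0.0153 0.1616] yaw [-1.7977e+02  3.0000e-02  9.0120e+01] op 0.0851 
 GO [0.0037 0.0039 0.1241] [-0.22  0.09 30.12]
```

>>> {"name": "arm_command", "arguments": {"moves": [[0.0036,0.0037,0,-0.2,0,8],[0.0036,0.0037,0,-0.2,0,18],[0.0036,0.0037,0,-0.2,0,27],[0.0036,0.0037,0.01,-0.2,0,30.1],[0.0036,0.0037,0.04,-0.2,0,30.1],[0.0036,0.0037,0.07,-0.2,0,30.1],[0.0036,0.0037,0.095,-0.2,0,30.1],[0.0036,0.0037,0.112,-0.2,0,30.1],[0.0036,0.0037,0.12,-0.2,0,30.1],[0.0036,0.0037,0.1235,-0.2,0,30.1],[0.0036,0.0037,0.1235,-0.2,0,30.1],[0.0036,0.0037,0.1235,-0.2,0,30.1]]}}

```text
t: 36.75
eef_pos: [0.4463, 0.0176, 0.0388]
tool_rot: [3.14, 0.001, 1.045]
contact_force: [-0.2, -0.3, 0.1]
opening: 0.0854
gripper_force: 0.0
```

```bash
python3 -c "
from h import *
goal([.4458,.0189,.0375],60);print(manip.get_state()['joints'].round(3))"
```

```text
t 36.75 pos [0.4463 0.0176 0.0388] yaw [1.799e+02 8.000e-02 5.990e+01] op 0.0854 
 GO [ 0.0009 -0.001   0.0013] [ 0.1   0.08 -0.1 ]
[-0.165  0.857  0.033  2.233 -0.415  0.057 -0.254]
```

```bash
cat >> h.py <<'E'
def goal2(p,yaw,tilt):
    st=manip.get_state(); R0=R.from_euler('xyz',st['tool_rot']); R1=R.from_euler('xyz',[180,0,yaw],degrees=True)*R.from_rotvec([0,tilt,0],degrees=True)
    print('t',round(st['t'],2),st['eef_pos'].round(4),np.degrees(st['tool_rot']).round(2),st['joints'].round(3),'\nGO',R0.inv().apply(np.array(p)-st['eef_pos']).round(4),(R0.inv()*R1).as_rotvec(degrees=True).round(2),'zt',R0.as_matrix()[:,2].round(3))
E
python3 -c "
from h import *
goal2([.4475,.0154,.1],20,-3)"
```

```text
t 36.75 [0.4463 0.0176 0.0388] [1.799e+02 8.000e-02 5.990e+01] [-0.165  0.857  0.033  2.233 -0.415  0.057 -0.254] 
GO [-0.0014  0.0023 -0.0612] [ 1.17 -2.84 39.89] zt [ 0.001 -0.002 -1.   ]
```

>>> {"name": "arm_command", "arguments": {"moves": [[0,0,-0.025,0,0,0],[0,0,-0.055,0,0,0],[0,0,-0.065,0,0,0],[0,0,-0.065,0.3,-0.7,10],[-0.001,0.001,-0.065,0.6,-1.4,20],[-0.001,0.002,-0.065,0.9,-2.1,30],[-0.001,0.002,-0.065,1.2,-2.8,39.9],[-0.001,0.002,-0.065,1.2,-2.8,39.9],[-0.001,0.002,-0.065,1.2,-2.8,39.9]]}}

```text
t: 37.88
eef_pos: [0.4469, 0.0159, 0.1032]
tool_rot: [-3.14, 0.053, 0.352]
contact_force: [-0.2, -0.2, 0.5]
opening: 0.0852
gripper_force: 0.0
```

```bash
python3 -c "
from h import *
goal2([.4475,.0154,.0375],20,-3)"
```

```text
t 37.88 [0.4469 0.0159 0.1032] [-179.93    3.04   20.15] [-0.358  0.761  0.35   2.168 -0.667  0.372 -0.673] 
GO [0.0039 0.0007 0.0655] [-0.07  0.04  0.15] zt [-0.05  -0.017 -0.999]
```

>>> {"name": "arm_command", "arguments": {"moves": [[0.001,0.0007,0.02,0,0,0],[0.002,0.0007,0.04,0,0,0],[0.003,0.0007,0.055,0,0,0],[0.004,0.0007,0.063,0,0,0],[0.004,0.0007,0.065,0,0,0],[0.004,0.0007,0.065,0,0,0],[0.004,0.0007,0.065,0,0,0]]}}

```text
t: 38.75
eef_pos: [0.4482, 0.0154, 0.0386]
tool_rot: [-3.141, 0.052, 0.349]
contact_force: [0.0, 0.7, -0.1]
opening: 0.0855
gripper_force: 0.0
```

```bash
python3 -c "
from h import *
goal2([.4475,.0154,.0375],20,-3)"
```

```text
t 38.75 [0.4482 0.0154 0.0386] [-179.96    2.99   19.99] [-0.256  0.876  0.185  2.183 -0.748  0.194 -0.614] 
GO [-0.0006 -0.0002  0.0011] [-0.04 -0.01 -0.01] zt [-0.049 -0.017 -0.999]
```

>>> {"name": "arm_command", "arguments": {"moves": [[0,0,0,0,0,0],[0,0,0,0,0,0],[0,0,0,0,0,0],[0,0,0,0,0,0],[0,0,0,0,0,0],[0,0,0,0,0,0],[0,0,0,0,0,0]], "jaw": 255}}

```text
t: 39.62
eef_pos: [0.4481, 0.0154, 0.0388]
tool_rot: [-3.141, 0.052, 0.349]
contact_force: [0.7, 0.3, 7.1]
opening: 0.0498
gripper_force: 61.1
```

>>> {"name": "arm_command", "arguments": {"moves": [[-0.001,0,-0.02,0,0,0],[-0.002,0,-0.04,0,0,0],[-0.003,0,-0.06,0,0,0],[-0.004,0,-0.08,0,0,0],[-0.004,0,-0.08,0,0,0]]}}

```text
t: 40.25
eef_pos: [0.4488, 0.0155, 0.119]
tool_rot: [-3.141, 0.051, 0.349]
contact_force: [-0.0, -0.5, -1.3]
opening: 0.05
gripper_force: 62.9
```

Run:
```python
from fit import *
goal2([.4009,.1429,.118],20,-3)
goal2([.4009,.1429,.0485],20,-3)
st=manip.get_state(); im,d=viewer.grab_frame('wrist'); W=cloud('wrist',d,T_wc('wrist',st)); cv2.imwrite('pics/w7.png',im)
hsv=cv2.cvtColor(im,cv2.COLOR_BGR2HSV); m=(hsv[...,1]>150)&((hsv[...,0]<6)|(hsv[...,0]>174))&(np.hypot(W[...,0]-.443,W[...,1]-.0137)<.05)&(W[...,2]>.08)
q=W[big(m)]; c,s,a=rect(q); A=np.c_[q[:,:2]-q[:,:2].mean(0),np.ones(len(q))]; k=np.linalg.lstsq(A[abs(q[:,2]-np.median(q[:,2]))<.004],q[abs(q[:,2]-np.median(q[:,2]))<.004,2],rcond=None)[0]
print('lid',c,s,len(q),np.median(q[:,2]),'slopes deg',np.degrees(k[:2]),'rel',c/1000-st['eef_pos'][:2])
```

```text
t 40.25 [0.4488 0.0155 0.119 ] [-179.99    2.91   19.99] [-0.385  0.736  0.397  2.157 -0.653  0.418 -0.683] 
GO [-0.0014 -0.1361  0.0011] [-0.01 -0.09 -0.01] zt [-0.048 -0.017 -0.999]
t 40.25 [0.4488 0.0155 0.119 ] [-179.99    2.91   19.99] [-0.385  0.736  0.397  2.157 -0.653  0.418 -0.683] 
GO [ 0.0022 -0.1361  0.0705] [-0.01 -0.09 -0.01] zt [-0.048 -0.017 -0.999]
lid [445.   13.5] [46.9 46.7] 8705 0.15225158205431097 slopes deg [-1.07160597 -0.27963365] rel [-0.00377984 -0.00198683]
```

>>> {"name": "arm_command", "arguments": {"moves": [[0,-0.015,0,0,0,0],[0,-0.04,0,0,0,0],[-0.0005,-0.065,0,0,0,0],[-0.001,-0.09,0,0,0,0],[-0.001,-0.113,0,0,0,0],[-0.002,-0.13,0,0,0,0],[-0.002,-0.136,0.005,0,0,0],[-0.001,-0.136,0.02,0,0,0],[0,-0.136,0.04,0,0,0],[0.001,-0.136,0.055,0,0,0],[0.0015,-0.136,0.062,0,0,0],[0.0015,-0.136,0.066,0,0,0],[0.0015,-0.136,0.066,0,0,0],[0.0015,-0.136,0.066,0,0,0]]}}

```text
t: 42.05
eef_pos: [0.4, 0.1427, 0.0527]
tool_rot: [-3.141, 0.052, 0.349]
contact_force: [-0.4, -0.1, -2.4]
opening: 0.0501
gripper_force: 62.9
```

```bash
python3 -c "
from h import *
goal2([.4001,.143,.0486],20,-3)"
```

```text
t 42.05 [0.4    0.1427 0.0527] [-179.95    2.99   19.97] [-0.553  0.839  0.176  2.246 -0.867  0.179 -0.791] 
GO [ 0.0004 -0.0003  0.0041] [-0.05 -0.01 -0.03] zt [-0.049 -0.017 -0.999]
```

>>> {"name": "arm_command", "arguments": {"moves": [[0.0003,-0.0003,0.0015,0,0,0],[0.0004,-0.0003,0.003,0,0,0],[0.0004,-0.0003,0.0041,0,0,0],[0.0004,-0.0003,0.0042,0,0,0],[0.0004,-0.0003,0.0042,0,0,0]]}}

```text
t: 42.68
eef_pos: [0.4, 0.1431, 0.0488]
tool_rot: [-3.14, 0.052, 0.349]
contact_force: [-0.0, 0.9, 7.4]
opening: 0.0497
gripper_force: 64.1
```

Contact felt. Next I release the jar, lift along the tool axis and check.

>>> {"name": "arm_command", "arguments": {"moves": [[0,0,0,0,0,0],[0,0,0,0,0,0],[0,0,0,0,0,0],[0,0,0,0,0,0],[0,0,-0.02,0,0,0],[0,0,-0.05,0,0,0],[0,0,-0.08,0,0,0],[0,0,-0.11,0,0,0],[0,0,-0.13,0,0,0],[0,0,-0.13,0,0,0]], "jaw": 0}}

```text
t: 43.92
eef_pos: [0.4071, 0.1455, 0.1789]
tool_rot: [-3.141, 0.05, 0.349]
contact_force: [0.4, 0.2, -0.5]
opening: 0.0852
gripper_force: 0.0
```

Run:
```python
from fit import *
goal2([.395,.143,.22],90,0)
st=manip.get_state(); im,d=viewer.grab_frame('wrist'); W=cloud('wrist',d,T_wc('wrist',st)); cv2.imwrite('pics/w8.png',im); report(im,W)
im,d=viewer.grab_frame('scene'); report(im,cloud('scene',d)); cv2.imwrite('pics/s2.png',cv2.resize(im[90:370,180:480],None,fx=2,fy=2,interpolation=3))
```

```text
t 43.92 [0.4071 0.1455 0.1789] [-179.94    2.87   20.  ] [-0.801  0.638  0.58   2.158 -0.638  0.578 -0.965] 
GO [-0.0142 -0.0018 -0.0404] [ -1.81   2.47 -69.99] zt [-0.047 -0.016 -0.999]
jar 2598 c [395.9 141.1] size [46.4 46.6] ang 58.2 z [0.0787 0.0822 0.0833] mean [0.3975 0.1416]
bottle 1897 c [395.8 259.7] size [34.5 34.5] ang 61.2 z [0.0815 0.0882 0.0893] mean [0.3975 0.2587]
stand 11833 c [396.  200.9] size [176.1  99.2] ang 89.6 z [0.019  0.0206 0.0219] mean [0.4045 0.2079]
cast 83 c [404.4 164. ] size [ 1.6 16.7] ang 67.4 z [0.0293 0.0417 0.0532] mean [0.4061 0.1634]
mat 9945 c [434.4  37.5] size [ 98.3 109.9] ang 3.1 z [0.0089 0.0103 0.0114] mean [0.4372 0.0399]
tray 8033 c [546.5  77.7] size [47.2 93.7] ang 19.8 z [0.1069 0.1084 0.1131] mean [0.5538 0.0801]
smalljar few 0
bur 3537 c [383.3 358. ] size [70.2 35.2] ang 0.5 z [0.0116 0.0184 0.0409] mean [0.3862 0.3558]
jar 412 c [393.4 142.2] size [44.6 47.1] ang 45.5 z [0.0779 0.0823 0.0843] mean [0.3917 0.1438]
bottle 297 c [395.5 262. ] size [32.3 35.3] ang 59.8 z [0.0805 0.0883 0.0903] mean [0.3929 0.2634]
stand 2703 c [395.1 203.6] size [173.6 100.4] ang 89.9 z [0.0168 0.0207 0.0233] mean [0.3827 0.2119]
cast 85 c [387.7 165.7] size [22.7  4.9] ang 15.3 z [0.0297 0.0414 0.0536] mean [0.3868 0.1655]
mat 1511 c [431.6  40.2] size [ 94.9 106.6] ang 2.3 z [0.0087 0.0108 0.0128] mean [0.4283 0.0392]
tray 1071 c [615.6 114.4] size [ 81.6 136.2] ang 45.4 z [0.1043 0.1095 0.1242] mean [0.6079 0.1195]
smalljar 223 c [591.5 268.7] size [36.4 36.4] ang 19.7 z [0.0367 0.0455 0.0474] mean [0.5891 0.2697]
bur 729 c [382.6 359.9] size [34.7 70.8] ang 89.6 z [0.0123 0.0187 0.0412] mean [0.3791 0.3616]
```

View pics/w8.png

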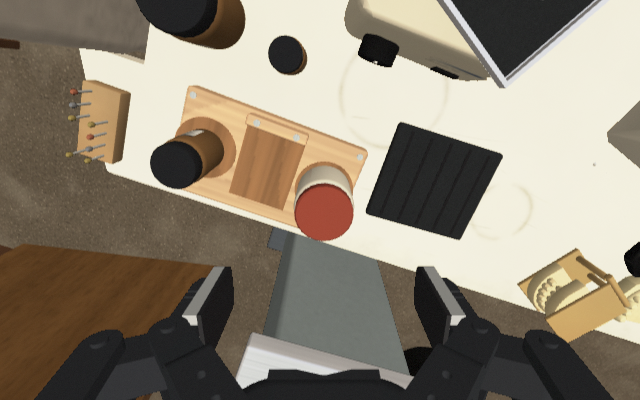

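The wrist view shows the jar (323,205) and the bottle (185,155) upright on their places, within about 1 mm of their start positions, and the mat empty. The cast was confirmed centred in the tray and the bystanders haven't moved, so I'm handing in.

```bash
python3 -c "
from h import *
print(manip.finish_job())"
```

```text
the job is handed in; nothing more can be done
None
```

The job is handed in at about 44 s: the cast lies flat, teeth up, in the middle of the tray, the jar and bottle are back upright within about 1 mm of where they started, and the small jar and bur block have not moved.

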